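Square a tube block into the reading stage corner

ROBOT

A 6-joint arm with a two-finger parallel gripper is mounted at the origin on the work surface. World frame = base frame: x ahead of the robot, y to its left, z up, the work surface at z = 0. Lengths are in mm, angles in degrees, forces in N, time in s.
With the tool pointing down it reaches from about 350 to 925 mm from the base axis. Payload 6.4 kg.
Tool frame: the origin (TCP) lies midway between the tips of the shut fingers; the grasp point (between the pads) lies 19 mm behind it; z points along the fingers, y is the line along which they close (so a half turn about z gives the same grasp; the last joint's range is limited). The gripper opens to 85 mm and grips with 20 to 120 N. Pads are 22 mm wide; open, the fingers measure 114 mm over their backs; the gripper's body (76 mm by 85 mm) begins 54 mm behind the grasp point. The pads swing forward as they close: fully open they stand 13 mm farther back than shut.
Start: joints at [55.8, 14.043, 89.255, -0, 76.702, -9.975], TCP at [266.704, 592.776, 231.29] pointing down, gripper open.
Joint ranges: [-179.41, 179.41], [-58.25, 129.5], [7.25, 145.43], [-54.29, 234.29], [11.92, 165.04], [-157.13, 157.13]. Speed limits (degrees/s): [147.25, 147.25, 180, 180, 180, 180].

INTERFACE

Orientations are given as a 3x3 rotation matrix whose columns are the frame's x, y, z axes.
In Python, from rig import manip, vision, monitor, job_done gives the robot as it stands (manip), with the cameras (vision), the readings (monitor) and the job as plain functions.
- The arm moves only by the shell command python3 jog.py 'ROWS' [FORCE]. ROWS is a JSON list that holds a single list of rows (three levels of brackets), with 1 to 12 rows, each of 7 numbers: a rotation vector rx, ry, rz in units of 10 degrees, then dx, dy, dz in units of 100 mm, then the finger opening in mm; each row is the pose to reach, as a shift and turn from the pose commanded when the command began, along the tool's axes at that moment; what a row does not reach only later rows make up. A row lasts 1/8 s, in which the tool goes at most 62.5 mm and 10.7 degrees, less where a joint would pass 70% of its speed; a pose out of reach is approached as far as the arm can. The fingers move at their own pace and stop on an object; FORCE is the grip in N (left out, the last holds). Time passes only in rows, so rows that do not move let the fingers close. It prints the time, the measured TCP pose, the force, the opening and the grip force at its end. Input that does not fit is refused with a message, and nothing moves.
- monitor.observe(): the state, without advancing time (a new reading comes with each control period).
- vision.camera(name): name is "side" or "top" or "wrist"; returns the picture (400x640x3 uint8, blue, green, red); there is no depth.
- vision.camera_params(name): a dict with "K" (3x3 intrinsics, pixels), "rvec" (rotation vector, rad) and "tvec" (3), from world to camera coordinates, as OpenCV has them; the wrist camera has in their place "tool_from_camera" (4x4, takes a point from camera to tool coordinates, whose origin is the TCP and whose axes are the flange's). Camera axes: x right, y down, z forward; pixel columns grow to the right and rows downward; lengths in mm; the calibration is good to about 2 mm. A picture is of the moment at which its call begins: read the wrist's pose just before it. camera_params takes no time and is no camera call.
- job_done(): hands the job in; it is judged then, once.
The state is a dict: "clock": time; "joints": joint angles; "qd": joint speeds; "joint_efforts": joint torques, N m; "tool_pos": TCP position; "tool_rot": TCP orientation; "force": force on the tool from outside, world axes, zero at the start; "ft_torque": the same for the moment, N m; "finger_gap": finger opening in mm; "grip_force": force on a finger pad.
Only numpy, scipy, OpenCV 4.12 (cv2) and the standard library are available. Lean on these libraries where they do the work, as an engineer would, in place of code of your own. Each camera call takes 0.05 s, during which the arm holds its last target. There are 200 camera calls.

TASK

In the dry bath sit two aluminium tube blocks; lift out the one with the six wide wells and set it down flat on the deck of the steel reading stage, its long side along the long fence and one end towards the short fence. Press it into the corner so that it bears on both fences at once, and keep it pressed there: finish while still holding it, do not let go. Leave the other block in its well and the other things on the bench where they are.

Things in the scene. Friction and masses are not known exactly. Their poses are not given: they have to be found in the camera images.
- block: aluminium block to move, with six wide wells (17 mm dark holes, 2 x 3) in its top: 80 x 56 x 40 mm (x, y, z), about 0.4 kg. A lifting bar above it, 50 mm long along x, 12 mm thick in y, spans 58 to 78 mm above the underside, on two thin posts. Origin: centre of underside. A half turn makes no difference. Starts in either well of the bath, on the well floor, sides parallel to the bath's.
- narrow_block: the other block, to be left in the other well: twenty narrow wells (6 mm) in its top; size, lifting bar and origin as the first block
- bath: white dry bath, fixed, 200 x 230 x 75 mm (x, y, z), left or right of the robot. Origin: centre of underside. Two open wells side by side, centred at x +12, y +48 and -48 mm; each is 84 mm (x) by 60 mm (y), 2 mm clear all round a block, floor 45 mm above the bench, rim 75 mm: a block must rise 30 mm to come clear. Keys and displays on its -x side.
- stage: steel reading stage, fixed: deck 200 x 170 mm (x, y), its top 15 mm above the bench, with two dark fences at right angles; a grey reader housing 40 mm high stands outside the short fence. Origin: centre of its underside. Stands on the other side from the bath.
- long_fence: long fence on the stage: 172 mm along the stage's x, 12 mm thick, 25 mm high above the deck, at the deck's -y edge; its +y face is the working face. Origin: centre of its underside.
- short_fence: short fence on the stage: 120 mm along the stage's y, 12 mm thick, 25 mm high above the deck, at the deck's +x edge; its -x face is the working face. Origin: centre of its underside.
- corner (a point): the inner corner where the working faces of the two fences meet, at deck height; its axes are those of the stage. The deck is open to -x and +y of it. A block home in the corner has its origin 40 mm to -x and 28 mm to +y of this point. The fences and the deck are rigid.
- foam_rack: white rack of purple-stoppered tubes, 180 x 100 mm, 85 mm high, loose; bystander. Origin: centre of its underside.
- tube_rack: orange rack of tubes, 160 x 80 mm, 85 mm high, loose; bystander. Origin: centre of its underside.
- beaker: pale plastic beaker, 96 mm across, 130 mm high, loose; bystander. Origin: centre of its underside.
- dishes: stack of culture dishes, 90 mm across, 52 mm high, loose; bystander. Origin: centre of its underside.
- bench_stopper: purple tube stopper, 16 mm across, 19 mm high, on the bench between bath and stage, loose; bystander. Origin: centre of its underside.
- deck_stopper: purple tube stopper, 16 mm across, 19 mm high, standing on the stage's deck away from the corner, loose; bystander. Origin: centre of its underside.
- marker: blue marker pen, 125 mm long (x), 12 mm thick, on the bench between bath and stage, loose; bystander. Origin: centre of its underside.

How it is judged (in metres and radians):
On the way:
1. the six-well block is lifted clear out of the dry bath (z of block in the frame of bath above 0.078 m and contact force between block and bath below 0.3 N), for 0.1 s.
At the end, for the whole second after the job is handed in: All through the last second the fingers bear on the six-well block (over 1.5 N); it is at rest and upright on the deck, within 3 mm of home in the corner, long side along the long fence (within 2.3 degrees), pressing on each fence with over 1.5 N (x of block in the frame of corner between -0.043 and -0.037 m and y of block in the frame of corner between 0.025 and 0.031 m and z of block in the frame of corner between -0.003 and 0.003 m and angle between the x axis of block and the x axis of stage, either way round below 0.04 rad and angle between block's own z axis and vertical below 0.05 rad and contact force between block and long_fence above 1.5 N and contact force between block and short_fence above 1.5 N and contact force between the fingers and block above 1.5 N and linear speed of block below 0.01 m/s); the arm keeps its last pose, push and grip.
It fails at once if the other block is moved 15 mm from its place (distance of narrow_block from where it was at the start of the episode above 0.015 m).
It fails at once if a bystander is knocked 30 mm from its place (distance of any of foam_rack, tube_rack, beaker, dishes, bench_stopper, deck_stopper, marker from where it was at the start of the episode above 0.03 m).
It also fails if it takes over 54 s, if anything falls off the work surface, if the arm or the gripper's body presses on something with over 40 N, if the wrist force passes 120 N, or if a joint passes its speed limit or range.

## Working session

There is one attempt and no reset: what is moved stays moved. The work goes in short steps, Python scripts to look and compute and a shell command to move; the robot and the scene stay as the last step left them, time stands still between calls to the robot, and variables do not carry over. Pictures are saved under pics/ and viewed, at most 10 in all, crops included, and the job is handed in when it is done.

```bash
ls; mkdir -p pics; python3 - <<'E'
from rig import manip, vision, monitor, job_done
import cv2,numpy as np
o=monitor.observe();print(o)
for n in("top","side","wrist"):
    im=vision.camera(n);cv2.imwrite(f"pics/{n}0.png",im)
    print(n,vision.camera_params(n))
E
```

```text
jog.py
pics
rig.py
{'clock': 0.0, 'joints': array([ 5.58019907e+01,  1.40853676e+01,  8.93243800e+01,  2.00654974e-04,
        7.67018567e+01, -9.97536821e+00]), 'qd': array([-0.059513  ,  0.02031878,  0.11602962, -0.05433974, -0.09151752,
       -0.0541158 ]), 'joint_efforts': array([-1.41423893e-04, -4.29520369e+01, -3.26120031e+01, -1.87254800e-04,
        5.44960261e-03,  6.88603606e-06]), 'tool_pos': array([266.36373276, 592.30956056, 230.17136687]), 'tool_rot': array([[-9.11957541e-01,  4.10283121e-01, -1.09762347e-03],
       [ 4.10284448e-01,  9.11956184e-01, -1.60916081e-03],
       [ 3.40772994e-04, -1.91782418e-03, -9.99998103e-01]]), 'force': array([ 0.84977137,  0.91166137, -0.78690765]), 'ft_torque': array([-0.001361  ,  0.02932131, -0.05473489]), 'grip_force': 0.0, 'finger_gap': 85.54883084410645}
top {'K': array([[454.70956053,   0.        , 332.03420135],
       [  0.        , 454.70956053, 199.43822394],
       [  0.        ,   0.        ,   1.        ]]), 'rvec': array([ 2.10325581, -2.16411709,  0.17175688]), 'tvec': array([  16.33469078,  502.0745521 , 1194.56930795])}
side {'K': array([[367.60579174,   0.        , 324.61393918],
       [  0.        , 367.60579174, 206.0154225 ],
       [  0.        ,   0.        ,   1.        ]]), 'rvec': array([ 2.14678197, -0.19356448,  0.12178626]), 'tvec': array([-481.68749613,   76.67283573,  980.01340175])}
wrist {'K': array([[304.23348914,   0.        , 324.35072429],
       [  0.        , 304.23348914, 194.11289368],
       [  0.        ,   0.        ,   1.        ]]), 'tool_from_camera': array([[ 4.89796297e-04, -9.66314363e-01, -2.57364163e-01,
         6.46545985e+01],
       [ 9.99999300e-01,  1.96149183e-04,  1.16665109e-03,
         4.04593308e-01],
       [-1.07686993e-03, -2.57364554e-01,  9.66313783e-01,
        -1.44568275e+02],
       [ 0.00000000e+00,  0.00000000e+00,  0.00000000e+00,
         1.00000000e+00]])}
```

View pics/top0.png

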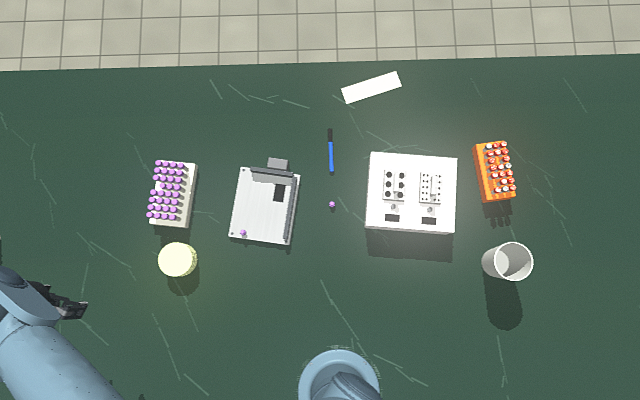

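View pics/wrist0.png

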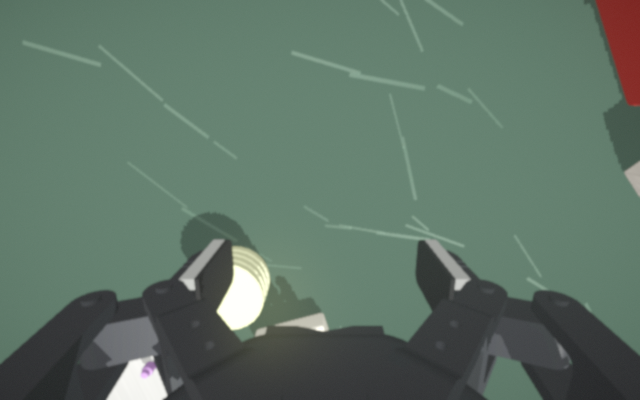

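The top view shows the bath at right (corners about (370,152), (457,157), (455,237), (365,230)), with the six-well block in its left well near (394,185). The stage is at left, with its short fence at the top near (272,172), its long fence on the right side near (291,205) and the deck stopper at (243,232). The wrist view shows bench, the dish stack and a stage edge.

```bash
cat > h.py <<'E'
import numpy as np,cv2
from rig import manip, vision, monitor, job_done
def cam(n,o=None):
    p=vision.camera_params(n);K=p["K"]
    if n=="wrist":
        T=np.eye(4);T[:3,:3]=o["tool_rot"];T[:3,3]=o["tool_pos"];M=T@p["tool_from_camera"]
        M=np.linalg.inv(M)
        return K,M[:3,:3],M[:3,3]
    return K,cv2.Rodrigues(p["rvec"])[0],p["tvec"]
def proj(C,P):
    K,R,t=C;q=(np.atleast_2d(P)@R.T+t)@K.T;return q[:,:2]/q[:,2:]
def back(C,px,z):
    K,R,t=C;px=np.atleast_2d(px).astype(float)
    d=np.c_[px,np.ones(len(px))]@np.linalg.inv(K).T@R;c=-R.T@t
    return c+d*((z-c[2])/d[:,2])[:,None]
def tri(Cs,pxs):
    A=[];b=[]
    for (K,R,t),p in zip(Cs,pxs):
        d=R.T@np.linalg.inv(K)@np.array([*p,1.]);d/=np.linalg.norm(d);c=-R.T@t
        Q=np.eye(3)-np.outer(d,d);A.append(Q);b.append(Q@c)
    s=np.linalg.lstsq(np.vstack(A),np.hstack(b),rcond=None);return s[0],s[1]
E
python3 - <<'E'
from h import *
C=cam("top")
print("bath",back(C,[(370,152),(457,157),(455,237),(365,230)],75).round())
print("block",back(C,[(394,185),(431,187)],95).round())
print("stage corner px guess",back(C,[(291,178),(243,232),(250,170),(299,177),(287,244),(230,236)],15).round())
print("others",back(C,[(332,204),(331,150)],10).round())
im=cv2.imread("pics/top0.png")
a=cv2.resize(im[140:260,220:310],None,fx=5,fy=5,interpolation=cv2.INTER_CUBIC)[:600]
b=cv2.resize(im[150:240,360:460],None,fx=3.5,fy=3.5,interpolation=cv2.INTER_CUBIC)
c=np.zeros((600,800,3),np.uint8);c[:600,:450]=a;c[:315,450:800]=b
s=cv2.imread("pics/side0.png");c[340:560,450:800]=cv2.resize(s,(350,220))
cv2.imwrite("pics/crop1.png",c)
E
```

```text
bath [[ 623. -104.   75.]
 [ 602. -336.   75.]
 [ 388. -315.   75.]
 [ 413.  -82.   75.]]
block [[ 527. -161.   95.]
 [ 519. -257.   95.]]
stage corner px guess [[571. 115.  15.]
 [423. 249.  15.]
 [597. 230.  15.]
 [573.  93.  15.]
 [387. 129.  15.]
 [413. 285.  15.]]
others [[495.   3.  10.]
 [650.   1.  10.]]
```

View pics/crop1.png

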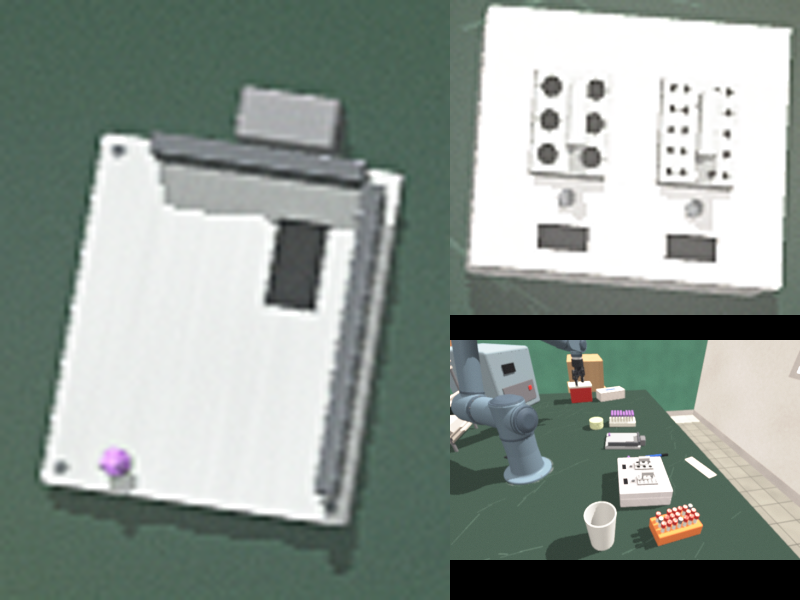

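The enlarged crop confirms the layout. The six-well block is in the left well, and the narrow one is in the right. The fences meet at the stage's far right corner (crop about (362,185), i.e. top pixel (292,177)), the deck stopper is at the near left, and the side view agrees. Next I move the wrist camera over the bath.

The rows are not in the units I measure in: shifts go in units of 100 mm and turns go in units of 10 degrees. I convert before sending: -594 mm is -5.94, -565 mm is -5.65, -18 degrees is -1.8.

```bash
python3 jog.py '[[[0,0,-0.9,-2.97,-2.82,0,85],[0,0,-1.8,-5.94,-5.65,0,85],[0,0,-1.8,-5.94,-5.65,0,85],[0,0,-1.8,-5.94,-5.65,0,85],[0,0,-1.8,-5.94,-5.65,0,85],[0,0,-1.8,-5.94,-5.65,0,85],[0,0,-1.8,-5.94,-5.65,0,85],[0,0,-1.8,-5.94,-5.65,0,85],[0,0,-1.8,-5.94,-5.65,0,85],[0,0,-1.8,-5.94,-5.65,0,85],[0,0,-1.8,-5.94,-5.65,0,85],[0,0,-1.8,-5.94,-5.65,0,85]]]' 60
```

```text
clock: 1.65
tool_pos: [550.5, -103.6, 231.1]
tool_rot: [[-0.994, 0.109, 0.0], [0.109, 0.994, 0.0], [0.0, 0.0, -1.0]]
force: [0.0, 0.5, -0.1]
finger_gap: 85.0
grip_force: 0.0
```

```bash
python3 jog.py '[[[0,0,0,0,0,0,85],[0,0,0,0,0,0,85]]]'; cat > snap.py <<'E'
import sys,pickle
from h import *
o=monitor.observe();im=vision.camera("wrist");n=sys.argv[1]
cv2.imwrite(f"pics/{n}.png",im);pickle.dump(o,open(f"{n}.pkl","wb"));print(o["tool_pos"],abs(o["qd"]).max())
E
python3 snap.py w1; python3 jog.py '[[[0,0,0,-0.4,-0.9,0,85],[0,0,0,-0.4,-0.9,0,85],[0,0,0,-0.4,-0.9,0,85],[0,0,0,-0.4,-0.9,0,85]]]'; python3 snap.py w2
python3 -c "
import cv2,numpy as np
a,b=[cv2.imread(f'pics/w{i}.png') for i in(1,2)]
cv2.imwrite('pics/w12.png',np.vstack([a[:300],b[:300]]))"
```

```text
clock: 1.9
tool_pos: [549.8, -101.3, 230.8]
tool_rot: [[-0.994, 0.109, -0.001], [0.109, 0.994, 0.001], [0.001, 0.001, -1.0]]
force: [-0.9, -0.0, 0.3]
finger_gap: 85.0
grip_force: 0.0
[ 549.78299918 -101.32182124  230.75272287] 1.550359806582877
clock: 2.45
tool_pos: [579.9, -193.7, 231.2]
tool_rot: [[-0.994, 0.107, -0.0], [0.107, 0.994, 0.001], [0.001, 0.001, -1.0]]
force: [0.4, 0.1, 0.8]
finger_gap: 85.3
grip_force: 0.0
[ 579.93802475 -193.71078624  231.15299201] 0.40053935557838566
```

View pics/w12.png

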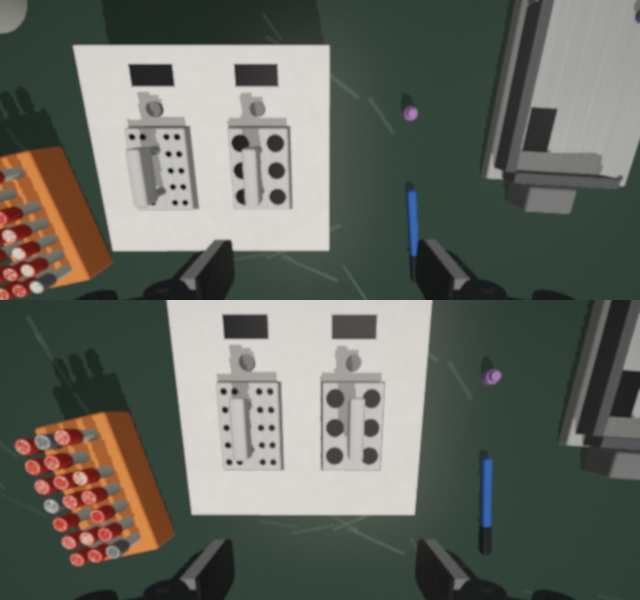

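In both wrist views the six-well block is on the right. In w1 it spans (229–291, 127–208), with the bar about (242–262, 148–208). In w2 it spans (321–384, 381–470), stack offset 300 included, with the bar about (350–364, 400–462). The bar's top corners and the well holes can be triangulated, so I enlarge for subpixel picks.

```bash
python3 - <<'E'
import cv2,numpy as np
a,b=[cv2.imread(f'pics/w{i}.png') for i in(1,2)]
f=lambda im,x,y:cv2.resize(im[y:y+96,x:x+80],None,fx=5,fy=5,interpolation=cv2.INTER_CUBIC)
A=f(a,222,120);B=f(b,312,78)
cv2.imwrite('pics/z12.png',np.hstack([A,B]))
for im,(x,y) in((a,(222,110)),(b,(312,72))):
    g=cv2.cvtColor(im,6);m=(g<90).astype(np.uint8)
    n,l,s,c=cv2.connectedComponentsWithStats(m)
    for i in range(1,n):
        if 40<s[i,4]<500 and x<c[i,0]<x+80 and y<c[i,1]<y+110: print(c[i].round(1),s[i])
E
```

```text
[239.8 142.5] [232 135  17  16 201]
[274.9 142.8] [268 135  15  16 190]
[238.4 170.2] [234 163   9  15  98]
[276.1 170.2] [269 163  15  15 178]
[240.4 196.3] [236 190   9  14  84]
[277.2 196.3] [270 190  15  14 163]
[335.  98.] [327  90  17  17 222]
[371.5  98. ] [364  90  16  17 195]
[334.6 127.3] [327 120  16  16 198]
[370.6 127.5] [365 120  13  16 175]
[334.2 155.5] [327 149  15  14 173]
[369.5 155.5] [364 149  13  14 157]
```

View pics/z12.png

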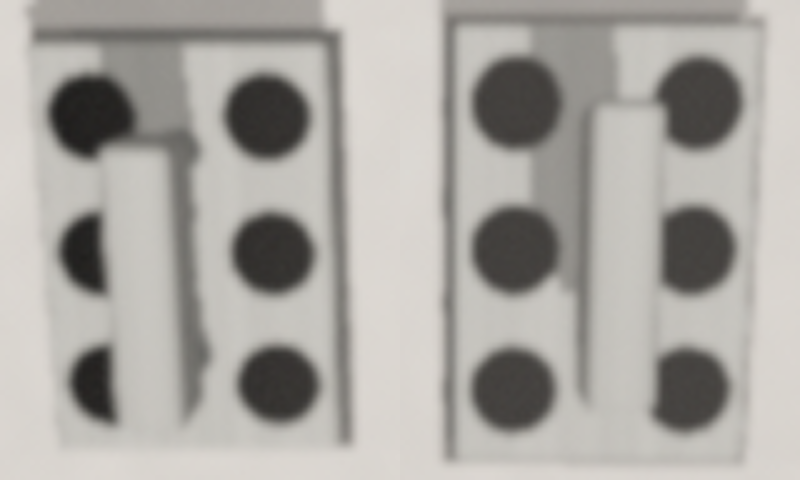

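The zoom shows the bar's top face. In w1 its corners are at zoomed (101,146), (166,148), (183,426), (118,428). In w2 they are at (194,103), (265,105), (255,410), (190,406), after removing the 400 offset. The wells are clear on the right column in w1 and on the left column in w2.

```bash
python3 - <<'E'
from h import *
import pickle
C=[cam("wrist",pickle.load(open(f"w{i}.pkl","rb"))) for i in(1,2)]
z=lambda x,y,ox,oy:((x+.5)/5-.5+ox,(y+.5)/5-.5+oy)
b1=[z(x,y,222,120) for x,y in((101,146),(166,148),(183,426),(118,428))]
b2=[z(x,y,312,78) for x,y in((194,103),(265,105),(255,410),(190,406))]
B=np.array([tri(C,p)[0] for p in zip(b1,b2)]);print(B.round(1),B.mean(0))
h1=[(274.9,142.8),(276.1,170.2),(277.2,196.3),(239.8,142.5)]
h2=[(371.5,98),(370.2,127.5),(369.3,155.5),(335,98)]
H=np.array([tri(C,p)[0] for p in zip(h1,h2)]);print(H.round(1))
for k in(0,1):
  P=back(C[k],[(335,98),(334.6,127.3),(334.2,155.5),(371.5,98),(370.2,127.5),(369.3,155.5)] if k else h1[:3],85);print(P.round(1),P.mean(0))
  Q=back(C[k],(b1,b2)[k],123);print(Q.round(1),Q.mean(0))
# bath front edges
bw1=[(73,45),(329,45),(330,251),(113,251)]
print(back(C[0],bw1,75).round())
E
```

```text
[[ 506.6 -164.5  123. ]
 [ 508.1 -153.5  124.4]
 [ 556.  -158.7  123.6]
 [ 554.3 -169.4  125.6]] [ 531.25306585 -161.51000944  124.15074832]
[[ 507.3 -142.4   88.2]
 [ 533.2 -145.3   87.7]
 [ 558.9 -148.    88.1]
 [ 503.6 -175.2   87.3]]
[[ 507.5 -143.    85. ]
 [ 533.6 -145.8   85. ]
 [ 559.6 -148.6   85. ]] [ 533.60480761 -145.78289826   85.        ]
[[ 506.6 -164.5  123. ]
 [ 508.1 -153.9  123. ]
 [ 555.7 -158.9  123. ]
 [ 554.9 -170.2  123. ]] [ 531.31897951 -161.87726109  123.        ]
[[ 503.7 -175.1   85. ]
 [ 529.6 -178.    85. ]
 [ 555.8 -180.9   85. ]
 [ 507.2 -141.9   85. ]
 [ 533.4 -144.9   85. ]
 [ 559.4 -147.5   85. ]] [ 531.52299335 -161.40124615   85.        ]
[[ 506.7 -164.5  123. ]
 [ 508.2 -153.3  123. ]
 [ 556.6 -158.5  123. ]
 [ 554.7 -169.2  123. ]] [ 531.54945294 -161.34235637  123.        ]
[[ 402. -313.   75.]
 [ 427.  -83.   75.]
 [ 629. -103.   75.]
 [ 603. -335.   75.]]
```

```bash
python3 jog.py '[[[0,0,0,0.52,0.27,0,60],[0,0,0,0.52,0.27,0.6,60],[0,0,0,0.52,0.27,0.9,60],[0,0,0,0.52,0.27,1.1,60],[0,0,0,0.52,0.27,1.25,60],[0,0,0,0.52,0.27,1.34,60],[0,0,0,0.52,0.27,1.34,60],[0,0,0,0.52,0.27,1.34,60],[0,0,0,0.52,0.27,1.34,60]]]'; python3 snap.py w3
```

```text
clock: 3.62
tool_pos: [532.0, -163.2, 98.1]
tool_rot: [[-0.994, 0.108, 0.001], [0.108, 0.994, -0.001], [-0.001, -0.001, -1.0]]
force: [0.7, 0.1, 0.4]
finger_gap: 60.3
grip_force: 0.0
[ 531.96978353 -163.21556525   98.134301  ] 0.2370100997568248
```

```bash
python3 - <<'E'
from h import *
im=vision.camera("side");cv2.imwrite("pics/s1.png",cv2.resize(im[190:320,280:460],None,fx=4,fy=4,interpolation=2))
E
```

```text
(no output)
```

View pics/w3.png

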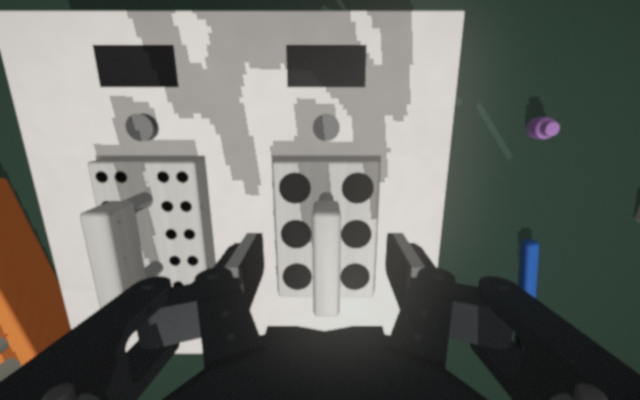

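The bar, near column 326, stands centred between the fingers. I drop 2 mm more and close.

```bash
python3 jog.py '[[[0,0,0,0,0.01,0.025,60],[0,0,0,0,0.01,0.025,5],[0,0,0,0,0.01,0.025,5],[0,0,0,0,0.01,0.025,5],[0,0,0,0,0.01,0.025,5],[0,0,0,0,0.01,0.025,5],[0,0,0,0,0.01,0.025,5],[0,0,0,0,0.01,0.025,5],[0,0,0,0,0.01,0.025,5]]]' 80
```

```text
clock: 4.85
tool_pos: [531.6, -162.1, 94.9]
tool_rot: [[-0.994, 0.108, 0.0], [0.108, 0.994, -0.0], [-0.0, -0.0, -1.0]]
force: [-0.6, -1.7, 1.0]
finger_gap: 10.9
grip_force: 78.9
```

To row units: -40 mm is -0.4, -90 mm is -0.9.

```bash
python3 jog.py '[[[0,0,0,0,0,-0.05,5],[0,0,0,0,0,-0.12,5],[0,0,0,0,0,-0.2,5],[0,0,0,0,0,-0.3,5],[0,0,0,0,0,-0.4,5],[0,0,0,0,0,-0.55,5],[0,0,0,0,0,-0.75,5],[0,0,0,0,0,-0.9,5],[0,0,0,0,0,-0.9,5],[0,0,0,0,0,-0.9,5]]]' 80; python3 snap.py w4
```

```text
clock: 6.1
tool_pos: [531.1, -161.7, 184.2]
tool_rot: [[-0.994, 0.108, -0.001], [0.108, 0.994, 0.001], [0.001, 0.0, -1.0]]
force: [0.4, 0.2, -4.1]
finger_gap: 10.8
grip_force: 78.3
[ 531.10970574 -161.70117269  184.17744562] 0.5605877245884536
```

View pics/w4.png

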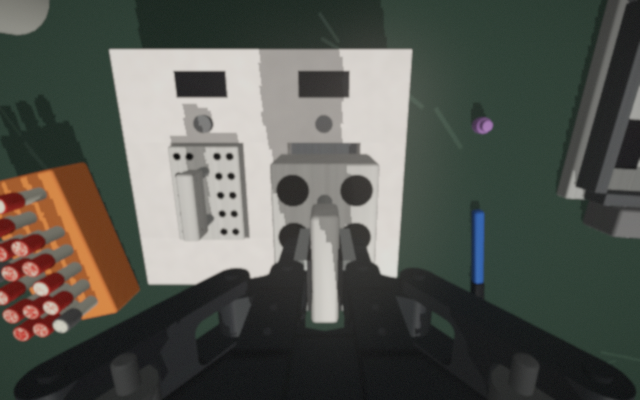

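The block hangs well gripped, rows 155–325, and is clear of the bath; the narrow block stays in place. I carry it towards the stage and take two wrist views of the fences.

To row units: 270 mm is 2.7, 100 mm is 1, 4.3 degrees is 0.43.

```bash
python3 jog.py '[[[0,0,0,-0.06,0.2,-0.1,5],[0,0,0.1,-0.14,0.6,-0.16,5],[0,0,0.2,-0.24,1,-0.16,5],[0,0,0.3,-0.32,1.4,-0.16,5],[0,0,0.4,-0.41,1.8,-0.16,5],[0,0,0.4,-0.5,2.2,-0.16,5],[0,0,0.43,-0.56,2.5,-0.16,5],[0,0,0.43,-0.6,2.7,-0.16,5],[0,0,0.43,-0.6,2.7,-0.16,5],[0,0,0.43,-0.6,2.7,-0.16,5],[0,0,0.43,-0.6,2.7,-0.16,5]]]' 80; python3 snap.py v1; python3 jog.py '[[[0,0,0,-0.1,0.3,0,5],[0,0,0,-0.1,0.6,0,5],[0,0,0,-0.1,0.9,0,5],[0,0,0,-0.1,1.2,0,5],[0,0,0,-0.1,1.2,0,5],[0,0,0,-0.1,1.2,0,5],[0,0,0,-0.1,1.2,0,5]]]'; python3 snap.py v2
python3 -c "
import cv2,numpy as np
a,b=[cv2.imread(f'pics/v{i}.png') for i in(1,2)]
cv2.imwrite('pics/v12.png',np.vstack([a[:300],b[:300]]))"
```

```text
clock: 7.52
tool_pos: [620.3, 99.0, 200.7]
tool_rot: [[-0.983, 0.184, -0.0], [0.184, 0.983, -0.0], [0.0, -0.0, -1.0]]
force: [-0.1, -0.1, -4.1]
finger_gap: 10.8
grip_force: 78.5
[620.31456983  99.00782833 200.67900725] 0.1589751767636167
clock: 8.45
tool_pos: [652.2, 215.0, 200.8]
tool_rot: [[-0.983, 0.184, -0.0], [0.184, 0.983, -0.0], [0.0, -0.0, -1.0]]
force: [-0.5, -0.2, -3.9]
finger_gap: 10.7
grip_force: 78.9
[652.2345669  214.98437819 200.76877458] 0.15987302037864834
```

View pics/v12.png

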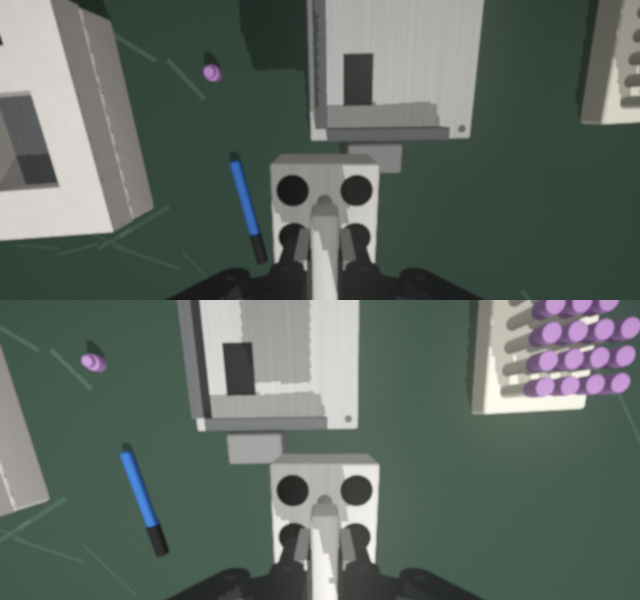

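Both views show the stage. In v1 the inner corner is near (327,125) and the deck end corner at (470,138). In v2 they are near (210,117) and (357,127), stack offset removed. I zoom in for exact edges.

```bash
python3 - <<'E'
import cv2,numpy as np
a,b=[cv2.imread(f'pics/v{i}.png') for i in(1,2)]
A=cv2.resize(a[75:150,300:480],None,fx=4,fy=4,interpolation=2);B=cv2.resize(b[75:150,175:365],None,fx=4,fy=4,interpolation=2)
c=np.zeros((600,760,3),np.uint8);c[:300,:720]=A;c[300:]=B
c=cv2.convertScaleAbs(c,alpha=1.2)
cv2.imwrite('pics/vz.png',c)
E
```

```text
(no output)
```

View pics/vz.png

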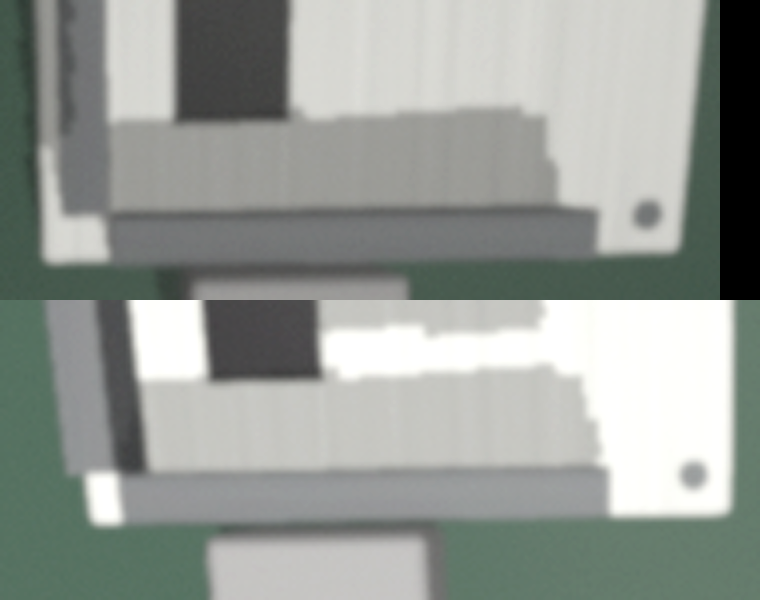

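The zoom shows the inner corner at deck level at v1-zoom (108,210) and v2-zoom (147,170). The top inner corner is at v1 (108,214) and v2 (120,171). The short fence's inner top edge ends at v1 (598,209) and v2 (608,168). The long fence's inner edge runs v1 (107,0)–(108,210) on top and v2 (128,0)–(147,170) at its base.

```bash
python3 - <<'E'
from h import *
import pickle
C=[cam("wrist",pickle.load(open(f"v{i}.pkl","rb"))) for i in(1,2)]
z=lambda p,ox:((p[0]+.5)/4-.5+ox,(p[1]+.5)/4-.5+75)
A=lambda *p:z(p,300)
B=lambda *p:z(p,175)
for n,a,b in(("bot",(108,210),(147,170)),("top",(108,214),(120,171)),("sfend",(598,209),(608,168)),("sfend_out",(598,254),(609,216)),("deckend",(681,252),(731,217)),("decknear",(43,263),(91,224)),("hole",(648,214),(693,175)),("pocket",(289,121),(321,80)),("pocket2",(176,123),(209,81))):
    p,r=tri(C,(A(*a),B(*b)));print(n,p.round(1),r.round(1))
print("z15 v1 v2",back(C[0],A(108,210),15).round(1),back(C[1],B(147,170),15).round(1))
print("z40",back(C[0],A(108,214),40).round(1),back(C[1],B(120,171),40).round(1))
def yaw(p,q): d=(q-p)[0];return np.degrees(np.arctan2(d[1],d[0])).round(2)
print("yaw",yaw(back(C[0],A(108,210),40),back(C[0],A(107,0),40)),yaw(back(C[1],B(147,170),15),back(C[1],B(128,0),15)),
 yaw(back(C[0],A(108,214),40),back(C[0],A(598,209),40))-90,yaw(back(C[1],B(120,171),40),back(C[1],B(608,168),40))-90,
 yaw(back(C[0],A(43,263),15),back(C[0],A(681,252),15))-90,yaw(back(C[1],B(91,224),15),back(C[1],B(731,217),15))-90)
o=monitor.observe();print(o["tool_pos"],o["tool_rot"].round(4))
# held block check: wells & top of block in v1
E
```

```text
bot [571.4 111.2  18.9] [0.]
top [571.5 111.1  37.1] [0.]
sfend [592.4 229.1  40.7] [0.1]
sfend_out [603.3 227.3  42.9] [0.5]
deckend [610.7 258.9  17.2] [0.5]
decknear [582.   91.6  15.7] [0.]
hole [598.6 250.6  18.2] [0.]
pocket [558.  161.1  18.9] [0.]
pocket2 [553.  132.5  17.7] [0.]
z15 v1 v2 [[571.6 111.2  15. ]] [[571.2 109.8  15. ]]
z40 [[571.4 111.   40. ]] [[571.5 112.2  40. ]]
yaw 169.82 170.55 -10.0 -10.230000000000004 -9.590000000000003 -9.959999999999994
[652.24785355 215.11532288 200.82244575] [[-9.829e-01  1.839e-01 -1.000e-04]
 [ 1.839e-01  9.829e-01 -2.000e-04]
 [ 1.000e-04 -2.000e-04 -1.000e+00]]
```

To row units: 129 mm is 1.29, 112.6 mm is 1.126, -0.5 degrees is -0.05.

```bash
python3 jog.py '[[[0,0,-0.05,0.3,-0.2,0,5],[0,0,-0.05,0.65,-0.45,0,5],[0,0,-0.05,0.95,-0.65,0,5],[0,0,-0.05,1.126,-0.776,0.2,5],[0,0,-0.05,1.126,-0.776,0.5,5],[0,0,-0.05,1.126,-0.776,0.8,5],[0,0,-0.05,1.126,-0.776,1.05,5],[0,0,-0.05,1.126,-0.776,1.2,5],[0,0,-0.05,1.126,-0.776,1.29,5],[0,0,-0.05,1.126,-0.776,1.29,5],[0,0,-0.05,1.126,-0.776,1.29,5]]]' 80; python3 jog.py '[[[0,0,0,0,0,0.02,5],[0,0,0,0,0,0.04,5],[0,0,0,0,0,0.04,5],[0,0,0,0,0,0.04,5]]]'
```

```text
clock: 9.88
tool_pos: [528.2, 160.5, 72.8]
tool_rot: [[-0.985, 0.174, 0.002], [0.174, 0.985, 0.0], [-0.002, 0.001, -1.0]]
force: [0.7, 0.6, -4.5]
finger_gap: 10.6
grip_force: 78.8
clock: 10.38
tool_pos: [527.3, 160.4, 67.8]
tool_rot: [[-0.985, 0.174, -0.0], [0.174, 0.985, -0.0], [0.0, -0.0, -1.0]]
force: [-0.6, -0.2, -3.8]
finger_gap: 10.7
grip_force: 78.8
```

```bash
for i in 1 2 3; do python3 jog.py '[[[0,0,0,0,0,0.01,5],[0,0,0,0,0,0.01,5],[0,0,0,0,0,0.01,5]]]' | grep -E "tool_pos|force:"; done
```

```text
tool_pos: [527.3, 160.4, 66.8]
force: [-0.4, -0.5, -4.1]
grip_force: 78.8
tool_pos: [527.3, 160.4, 65.8]
force: [0.4, -0.1, -4.2]
grip_force: 78.8
tool_pos: [527.5, 160.4, 64.9]
force: [0.7, -0.5, -2.7]
grip_force: 79.1
```

To row units: 0.6 mm is 0.006.

```bash
python3 jog.py '[[[0,0,0,0,0,0.006,5],[0,0,0,0,0,0.006,5],[0,0,0,0,0,0.006,5]]]' | grep -E "tool_pos|force:"; python3 jog.py '[[[0,0,0,-0.02,-0.02,0,5],[0,0,0,-0.04,-0.04,0,5],[0,0,0,-0.06,-0.06,0,5],[0,0,0,-0.08,-0.08,0,5],[0,0,0,-0.08,-0.08,0,5],[0,0,0,-0.08,-0.08,0,5]]]'
```

```text
tool_pos: [527.5, 160.4, 64.9]
force: [-3.1, -0.5, 6.0]
grip_force: 80.3
clock: 12.62
tool_pos: [534.7, 151.5, 64.8]
tool_rot: [[-0.985, 0.174, 0.002], [0.174, 0.985, 0.001], [-0.002, 0.001, -1.0]]
force: [-0.1, 4.4, 5.7]
finger_gap: 10.6
grip_force: 80.3
```

```bash
for i in 1 2 3; do python3 jog.py '[[[0,0,0,0,-0.01,0,5],[0,0,0,0,-0.015,0,5],[0,0,0,0,-0.015,0,5]]]' | grep -E "tool_pos|force:"; done
```

```text
tool_pos: [534.6, 149.8, 64.8]
force: [1.9, 4.2, 5.0]
grip_force: 80.2
tool_pos: [534.3, 148.3, 64.9]
force: [2.2, 4.3, 5.7]
grip_force: 80.4
tool_pos: [534.0, 146.9, 64.9]
force: [0.8, 5.0, 5.9]
grip_force: 80.4
```

```bash
for i in 1 2 3; do python3 jog.py '[[[0,0,0,0,-0.01,0,5],[0,0,0,0,-0.01,0,5],[0,0,0,0,-0.01,0,5]]]' | grep -E "tool_pos|force:"; done
```

```text
tool_pos: [533.9, 145.8, 64.9]
force: [1.2, 4.4, 5.0]
grip_force: 80.3
tool_pos: [533.7, 145.5, 64.9]
force: [1.8, 7.3, 5.5]
grip_force: 80.4
tool_pos: [533.6, 145.2, 65.1]
force: [2.2, 10.5, 4.5]
grip_force: 80.4
```

```bash
for i in 1 2 3 4; do python3 jog.py '[[[0,0,0,-0.01,0,0,5],[0,0,0,-0.01,0,0,5],[0,0,0,-0.01,0,0,5]]]' | grep -E "tool_pos|force:"; done
```

```text
tool_pos: [533.7, 145.3, 65.0]
force: [-2.2, 10.6, 7.6]
grip_force: 81.0
tool_pos: [533.8, 145.3, 65.0]
force: [-5.2, 11.6, 12.4]
grip_force: 81.5
tool_pos: [534.0, 145.3, 65.0]
force: [-8.1, 11.0, 16.1]
grip_force: 82.0
tool_pos: [534.3, 145.3, 65.1]
force: [-11.7, 12.2, 18.3]
grip_force: 82.4
```

To row units: 3 mm is 0.03, 2 mm is 0.02.

```bash
python3 jog.py '[[[0,0,0,0,0.02,-0.005,5],[0,0,0,0,0.03,-0.01,5],[0,0,0,0,0.03,-0.01,5],[0,0,0,0,0.03,-0.01,5]]]' | grep -E "tool_|\[|force:";  for i in 1 2; do python3 jog.py '[[[0,0,0,-0.01,0,0,5],[0,0,0,-0.01,0,0,5],[0,0,0,-0.01,0,0,5]]]' | grep -E "tool_pos|force:"; done; python3 snap.py u1
```

```text
tool_pos: [534.5, 145.6, 65.1]
tool_rot: [[-0.985, 0.173, -0.007], [0.173, 0.985, -0.001], [0.006, -0.003, -1.0]]
force: [-9.2, 1.3, 13.1]
grip_force: 81.6
tool_pos: [534.8, 145.6, 65.2]
force: [-13.8, 1.9, 17.3]
grip_force: 82.1
tool_pos: [536.0, 145.4, 65.2]
force: [-13.0, 1.0, 17.5]
grip_force: 82.1
[535.96842787 145.37222048  65.22745362] 0.09085696303159957
```

To row units: -2 mm is -0.02, -1 mm is -0.01.

```bash
python3 jog.py '[[[0,0,0,0,0,-0.01,5],[0,0,0,0,0,-0.02,5],[0,0,0,0,0,-0.02,5],[0,0,0,0,0,-0.02,5]]]' | grep -E "tool_|\[|force:";  for i in 1 2; do python3 jog.py '[[[0,0,0,-0.01,0,0,5],[0,0,0,-0.01,0,0,5],[0,0,0,-0.01,0,0,5]]]' | grep -E "tool_pos|force:"; done; python3 snap.py u2
```

```text
tool_pos: [537.4, 145.3, 65.7]
tool_rot: [[-0.985, 0.174, -0.004], [0.174, 0.985, -0.001], [0.004, -0.001, -1.0]]
force: [-2.4, 1.2, -5.5]
grip_force: 78.7
tool_pos: [537.7, 145.2, 65.9]
force: [-5.7, 0.3, -2.9]
grip_force: 79.0
tool_pos: [537.8, 145.2, 66.0]
force: [-10.9, 0.3, 0.6]
grip_force: 79.6
[537.77810983 145.1904312   65.9720857 ] 0.09709261651647827
```

```bash
python3 jog.py '[[[0,0,0,0,-0.01,0.003,5],[0,0,0,0,-0.02,0.006,5],[0,0,0,0,-0.02,0.006,5],[0,0,0,0,-0.02,0.006,5]]]' | grep -E "tool_|\[|force:";  for i in 1 2; do python3 jog.py '[[[0,0,0,-0.005,-0.01,0,5],[0,0,0,-0.005,-0.01,0,5],[0,0,0,-0.005,-0.01,0,5]]]' | grep -E "tool_|\[|force:"; done; python3 snap.py u3; python3 - <<'E'
from h import *
cv2.imwrite("pics/t3.png",vision.camera("top"));cv2.imwrite("pics/s3.png",vision.camera("side"))
u,t,s=[cv2.imread(f"pics/{n}3.png") for n in "uts"]
C=cam("side");p=proj(C,[[537,145,40]])[0];print(p);x,y=p.astype(int)
c=np.zeros((600,800,3),np.uint8);c[:330,:528]=cv2.resize(u,(528,330))
c[330:600,:360]=cv2.resize(t[150:240,220:340],(360,270),interpolation=2)
c[330:600,400:760]=cv2.resize(s[max(y-45,0):y+45,x-60:x+60],(360,270),interpolation=2)
cv2.imwrite("pics/fin.png",c)
E
```

```text
tool_pos: [537.8, 144.8, 65.8]
tool_rot: [[-0.985, 0.174, -0.007], [0.174, 0.985, 0.002], [0.008, 0.001, -1.0]]
force: [-9.8, 6.2, 1.5]
grip_force: 79.7
tool_pos: [537.8, 144.6, 65.9]
tool_rot: [[-0.985, 0.174, -0.008], [0.174, 0.985, 0.004], [0.008, 0.003, -1.0]]
force: [-10.7, 10.2, 1.0]
grip_force: 79.8
tool_pos: [537.9, 144.4, 66.0]
tool_rot: [[-0.985, 0.174, -0.008], [0.174, 0.985, 0.006], [0.009, 0.004, -1.0]]
force: [-12.5, 13.9, 2.8]
grip_force: 79.9
[537.91314074 144.41482387  65.9519478 ] 0.13750077227689247
[330.78772999 179.29056316]
```

View pics/fin.png

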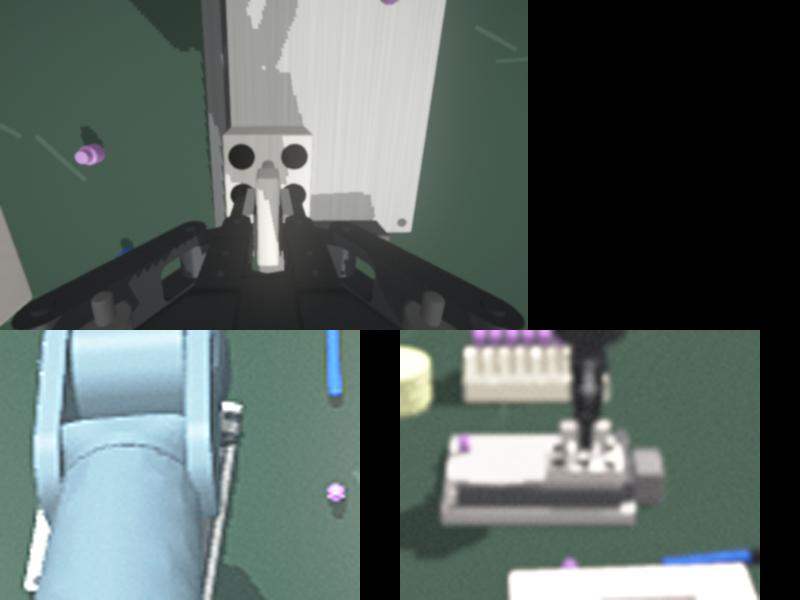

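The final view shows the block flush in the corner. Its side runs along the long fence (wrist picture left edge, columns 215–228), and the side view has it against the short fence. Stoppers and marker are in place. I let it settle, check it holds steady, and hand it in.

To row units: -0.5 mm is -0.005.

```bash
python3 jog.py '[[[0,0,0,-0.005,0,0,5],[0,0,0,-0.005,0,0,5],[0,0,0,-0.005,0,0,5],[0,0,0,-0.005,0,0,5],[0,0,0,-0.005,0,0,5],[0,0,0,-0.005,0,0,5]]]'; python3 -c "
from rig import manip, vision, monitor, job_done
o=monitor.observe();print(o['force'],o['tool_pos'],o['grip_force'])
if o['grip_force']>40 and o['force'][0]<-8 and o['force'][1]>8: print(job_done())"
```

```text
clock: 21.12
tool_pos: [537.9, 144.4, 65.9]
tool_rot: [[-0.985, 0.174, -0.009], [0.174, 0.985, 0.006], [0.01, 0.004, -1.0]]
force: [-13.5, 13.5, 4.8]
finger_gap: 10.5
grip_force: 80.2
[-13.48169344  13.48240173   4.84245128] [537.90730539 144.42495058  65.93808251] 80.19487023353577
the job is handed in; nothing more can be done
None
```

The six-well block is on the stage deck, still gripped at about 80 N and pressed into the corner with roughly 13 N on each horizontal axis; I handed the job in at about 21 s, and no verdict came back.

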